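Hook a dropped thumb nut out from under the instrument shelf

ROBOT

A 6-joint arm with a two-finger parallel gripper is mounted at the origin on the work surface. World frame = base frame: x ahead of the robot, y to its left, z up, the work surface at z = 0. Lengths are in m, angles in rad, forces in N, time in s.
With the tool pointing down it reaches from about 0.3 to 0.875 m from the base axis. Payload 6.4 kg.
Tool frame: the origin (TCP) lies at the very end of the fingers, on their centre line; the grasp point (between the pads) lies 19 mm behind it (arm.tcp_to_grasp is the distance from the TCP to the grasp point, in m); z points along the fingers, y is the direction in which the jaws open and shut (so a half turn about z gives the same grasp; the last joint's range is limited). The gripper opens to 88 mm and grips with 3 to 60 N. Pads are 18 mm wide; open, the fingers measure 123 mm over their backs; the gripper's body (75 mm by 187 mm) begins 45 mm behind the grasp point.
Start: joints at [1.017, 0.181, 1.607, -0, 1.354, -0.206], TCP at [0.196, 0.541, 0.239] pointing down, gripper open.
Joint ranges: [-2.99, 2.99], [-0.89, 2.07], [0.3, 2.58], [-1.14, 4.28], [0, 2.63], [-3.12, 3.12]. Speed limits (rad/s): [2.57, 2.57, 3.01, 3.14, 3.14, 3.14].

INTERFACE

Orientations are given as a rotation vector (axis times angle).
In Python, from rig import arm, telemetry, get_image, calibration, ticket gives the robot as it stands. Calls block until the motion is done:
- arm.movep(position, orientation): joint-space move of the TCP to a pose.
- arm.move_straight(position, frame=None, speed=0.15, stop_force=None): straight line of the TCP; frame=None keeps the orientation; speed is the mean speed in m/s. With stop_force (N) it stops when the force on the tool has changed by that much, and returns True; else False.
- arm.move_j(angles): joint-space move.
- arm.command_gripper(opening, strength=None): opening from 0.0 (shut) to 1.0 (fully open); strength is the grip in N (None keeps the last); returns when the fingers have stopped.
- arm.dwell(seconds).
- arm.inverse_kinematics(position, orientation): joint angles nearest the present ones, or None.
- telemetry.state(): the state.
- get_image(name): name is "scene" or "top" or "wrist"; returns the picture (480x640x3 uint8, blue, green, red); there is no depth.
- calibration(name): a dict with "intrinsics" (3x3 intrinsics, pixels), "R" (3x3) and "t" (3): a world point X has camera coordinates R X + t. Camera axes: x right, y down, z forward; pixel columns grow to the right and rows downward; lengths in m; the calibration is good to about 2 mm. A picture is of the moment at which its call begins: read the wrist's pose just before it. calibration takes no time and is no camera call; for the wrist camera it gives the pose at the moment of the call.
A pose or a line that the arm cannot do raises arm.MotionError and nothing moves.
- ticket.sign_off(): hands the job in, once; it reports no verdict.
The state is a dict: "time": time; "q": joint angles; "joint_vel": joint speeds; "tau": joint torques, N m; "tcp_pos": TCP position; "eef_rot": TCP orientation; "wrist_force": force on the tool from outside, world axes, zero at the start; "torque": the same for the moment, N m; "opening": opening from 0.0 (shut) to 1.0 (fully open).
Only numpy, scipy, OpenCV 4.12 (cv2) and the standard library are available. Lean on these libraries where they do the work, as an engineer would, in place of code of your own. Each camera call takes 0.05 s, during which the arm holds its last target.

TASK

A brass thumb nut has rolled under the low clear shelf on the electronics bench, where the gripper must not go after it. Take the orange-handled hook, draw the nut out into the open with it, lay the hook back down flat on the bench, then pick up the nut and lower it to the floor of the green parts tray before letting go. Leave the black knob and the red cap under the shelf where they are.

Things in the scene. Friction and masses are not known exactly. Their poses are not given: they have to be found in the camera images.
- nut: The brass thumb nut to recover: a plain upright cylinder, 24 mm in diameter (25 mm over the knurls) and 16 mm high, 35 to 70 g. It stands on the bench under the shelf, its axis 28 to 46 mm behind the shelf's front edge, in any of three places about 100 mm apart, seen through the clear slab (depth readings may show the slab). Origin at the centre of its underside, z up.
- knob: Bystander, black plastic control knob, a cylinder 24 mm in diameter and 16 mm high, under the shelf beside the nut. Origin at the centre of its underside. Not to be moved.
- cap: Bystander, red plastic terminal cap, a cylinder 24 mm in diameter and 16 mm high, under the shelf beside the nut. Origin at the centre of its underside. Not to be moved.
- shelf: Fixed clear shelf: slab 200 mm deep (its x), 520 wide (y), 6 thick, underside 60 mm above the bench, front edge a blue strip. Origin on the bench under the slab's middle, x pointing away from the robot (yaw under 4 degrees), so the edge is at x = -100 mm. Open in front; side walls at y = +-253 mm. Two small boxes stand on its ends (|y| over 165 mm, 90 mm or more behind the edge, 115 mm high).
- hook: Loose flat hook tool, 0.16 kg, on the bench left or right. Origin under the place to grip; x to the head, y to the toe's side, z up. Orange handle 22 mm wide (y), 30 high, x = -70 to 35 mm. Steel shank 8 wide, 12 high, along y = 0 to x = 152. Toe: bar 8 thick, 12 high, from (148, 0) to (134, 44) mm, leaning back. Shank and toe form a crook. Raised 22 mm it clears the nut and fits under the shelf.
- crook (a point): Point of the hook tool, 125 mm ahead (x) and 18 mm to the toe's side (y) of the hook's origin, on the level of its underside: about where the nut's centre sits when it is nested against shank and toe. Moves with the hook.
- tray: Open green plastic parts tray fixed on the bench, on the side where the hook is not: outside 120 mm (its x) by 100 mm (its y), 22 mm high, walls 4 mm, floor about 4 mm thick. Origin at the centre of its underside.
Mind the look-alikes: they are no part of the job. Of the things that look like the tray, take the one that is farthest to the robot's right at the start.

How it is judged:
On the way, in this order (a step that is already met when the one before it is completed fails the run):
1. the hook's crook is brought round the nut, down on the bench, while the nut is still under the shelf (distance between crook and nut below 0.032 m and height (world z) of crook below 0.014 m and x of nut in the frame of shelf above -0.1 m), for 0.05 s.
2. the nut lies wholly out from under the shelf with the hook at it and the fingers off it (x of nut in the frame of shelf below -0.115 m and distance between crook and nut below 0.045 m and contact force between the fingers and nut below 0.05 N), for 0.05 s.
3. the nut is lowered into the tray in the grip, its underside less than 25 mm above the tray's floor (x of nut in the frame of tray between -0.05 and 0.05 m and y of nut in the frame of tray between -0.04 and 0.04 m and z of nut in the frame of tray below 0.029 m and contact force between the fingers and nut above 0.3 N), for 0.05 s.
At the end, for the whole second after the job is handed in: The nut rests released in the tray, within 50 mm (tray x) and 40 mm (y) of its middle, under 18 mm above the bench. The hook lies released, still and flat on the bench (within 12 mm, tilt under 10 degrees). Knob and cap are within 20 mm of their starts (x of nut in the frame of tray between -0.05 and 0.05 m and y of nut in the frame of tray between -0.04 and 0.04 m and z of nut in the frame of tray below 0.018 m and linear speed of each of nut, hook below 0.02 m/s and contact force between the fingers and nut below 0.05 N and height (world z) of each of hook, crook below 0.012 m and angle between hook's own z axis and vertical below 0.17 rad and contact force between the fingers and hook below 0.05 N and distance of each of knob, cap from where it was at the start of the episode below 0.02 m); the robot touches nothing.
It fails at once if the fingers touch the nut while it is under the shelf (x of nut in the frame of shelf above -0.1 m and z of nut in the frame of shelf below 0.05 m and contact force between the fingers and nut above 0.3 N).
It fails at once if the knob or the cap is moved by more than 20 mm (distance of any of knob, cap from where it was at the start of the episode above 0.02 m).
It also fails if it takes over 64 s, if anything falls off the work surface, if the arm or the gripper's body presses on something with over 40 N, if the wrist force passes 120 N, or if a joint passes its speed limit or range.

## Working session

There is one attempt and no reset: what is moved stays moved. The work goes in short steps, each a Python script; the robot and the scene stay as the last script left them, time stands still between calls to the robot, and variables do not carry over. Pictures are saved under pics/ and viewed, and the job is handed in when it is done.

```bash
ls; mkdir -p pics
python3 - <<'E'
from rig import arm, telemetry, get_image, calibration
import cv2,numpy as np
for n in("scene","top","wrist"):
    c=calibration(n); im=get_image(n); cv2.imwrite(f"pics/{n}0.png",im)
    print(n,np.round(c["intrinsics"],1).tolist(),np.round(c["R"],3).tolist(),np.round(c["t"],3).tolist())
s=telemetry.state();print(s)
print(arm.tcp_to_grasp)
E
```

```text
pics
scene [[559.6, 0.0, 323.3], [0.0, 559.6, 242.1], [0.0, 0.0, 1.0]] [[-0.394, 0.919, 0.014], [0.594, 0.267, -0.759], [-0.701, -0.291, -0.651]] [0.212, -0.317, 1.551]
top [[625.0, 0.0, 315.8], [0.0, 625.0, 234.5], [0.0, 0.0, 1.0]] [[-0.011, -1.0, -0.017], [-0.981, 0.014, -0.195], [0.195, 0.015, -0.981]] [0.048, 0.567, 1.152]
wrist [[398.3, 0.0, 322.2], [0.0, 398.3, 234.8], [0.0, 0.0, 1.0]] [[0.341, 0.94, -0.001], [0.905, -0.328, 0.272], [0.255, -0.094, -0.962]] [-0.574, -0.037, 0.388]
{'time': 0.15, 'q': array([ 1.01668497e+00,  1.81379370e-01,  1.60775072e+00,  2.65337409e-05,
        1.35379142e+00, -2.06325078e-01]), 'joint_vel': array([ 0.00281187, -0.00163605, -0.00463303, -0.00074151,  0.00069563,
       -0.00091295]), 'tau': array([ 1.82280386e-03, -4.34230864e+01, -3.42177844e+01,  7.03078159e-02,
        3.55494360e-02, -1.16593787e-04]), 'tcp_pos': array([0.19574647, 0.54023422, 0.23802538]), 'eef_rot': array([-5.43471588e-01, -3.09370163e+00,  1.92287471e-03]), 'wrist_force': array([-0.02247705, -0.36339526,  0.5405969 ]), 'torque': array([ 0.01454497, -0.00527372,  0.0388099 ]), 'opening': 1.0039929094014084}
0.0187
```

View pics/top0.png

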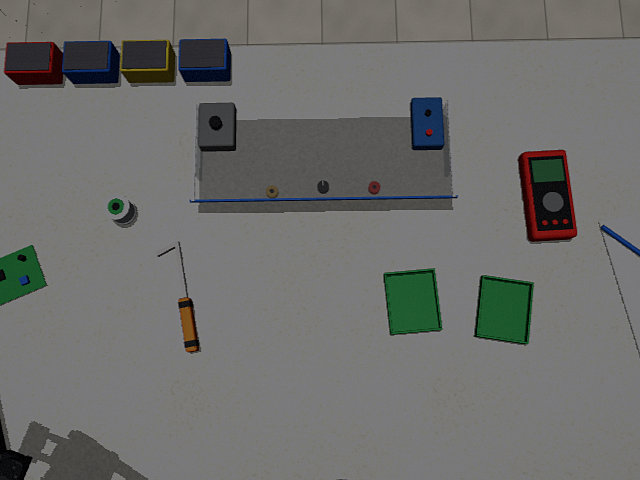

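View pics/scene0.png

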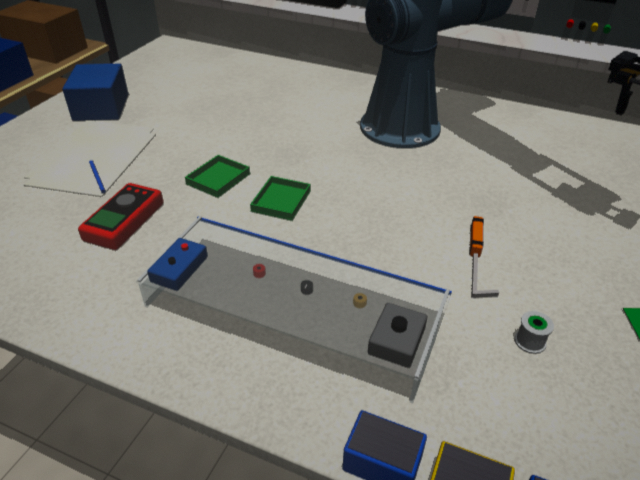

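View pics/wrist0.png

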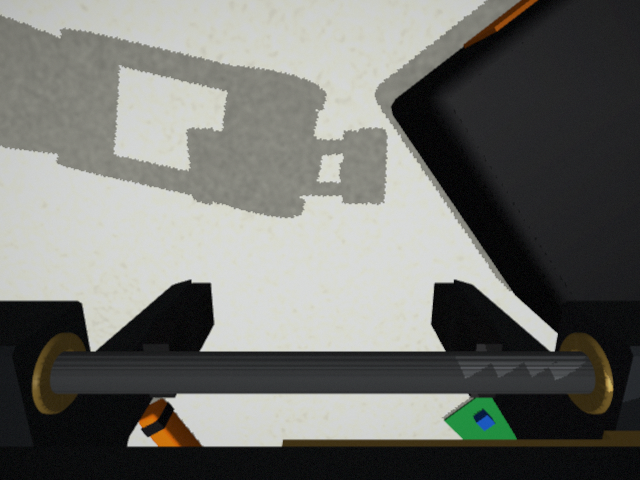

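Candidates: the brass nut is at top (272,191), beside the knob (323,187) and the red cap (374,187). The hook is at (187,300). There are two trays, (412,301) and (504,310). The farther right is (504,310), since top columns grow with -y. Next I'll check with close crops.

```bash
python3 - <<'E'
import cv2,numpy as np
t=cv2.imread("pics/top0.png");s=cv2.imread("pics/scene0.png")
a=cv2.resize(t[225:365,130:230],None,fx=4,fy=4,interpolation=cv2.INTER_CUBIC)
b=cv2.resize(t[170:215,190:290],None,fx=4,fy=4,interpolation=cv2.INTER_CUBIC)
c=cv2.resize(t[260:355,370:545],None,fx=2.28,fy=2.28)
out=np.zeros((560,800,3),np.uint8)
out[:560,:400]=a; out[:180,400:800]=b; out[200:200+c.shape[0],400:400+c.shape[1]]=c[:,:400]
cv2.imwrite("pics/crop.png",out)
E
cat > h.py <<'E'
import cv2,numpy as np
from rig import arm, telemetry, get_image, calibration, ticket
def ray(n,uv,z,cal=None):
    c=cal or calibration(n);K=np.array(c["intrinsics"]);R=np.array(c["R"]);t=np.array(c["t"])
    C=-R.T@t; uv=np.atleast_2d(np.asarray(uv,float))
    d=(np.linalg.inv(K)@np.c_[uv,np.ones(len(uv))].T).T@R
    return C+d*((z-C[2])/d[:,2])[:,None]
def proj(n,X,cal=None):
    c=cal or calibration(n);p=(np.array(c["R"])@np.atleast_2d(X).T).T+np.array(c["t"]);p=p@np.array(c["intrinsics"]).T
    return p[:,:2]/p[:,2:]
def big(m):
    n,l,st,ce=cv2.connectedComponentsWithStats(m.astype(np.uint8)); 
    return sorted([(st[i,4],ce[i],i) for i in range(1,n)],key=lambda a:-a[0]),l
E
python3 - <<'E'
from h import *
t=cv2.imread("pics/top0.png");h=cv2.cvtColor(t,cv2.COLOR_BGR2HSV)
C=calibration("top");print("cam",-np.array(C["R"]).T@np.array(C["t"]))
H,S,V=cv2.split(h)
r=np.zeros(H.shape,bool)
def reg(x0,y0,x1,y1):
    m=r.copy();m[y0:y1,x0:x1]=1;return m
for nm,R,m in[("green",reg(370,250,550,360),(H>45)&(H<80)&(S>120)),
  ("orange",reg(150,230,220,360),(H<25)&(S>120)&(V>60)),
  ("blue",reg(180,190,460,210),(H>100)&(H<125)&(S>110)),
  ("brass",reg(255,175,290,199),(H>8)&(H<30)&(S>60)),("red",reg(360,175,390,197),((H<8)|(H>172))&(S>60)),
  ("dark",reg(310,175,335,197),V<75)]:
    L,l=big(m&R)
    for a,c,i in L[:3]:
        if a<8: continue
        p=np.argwhere(l==i)[:,::-1].astype(np.float32)
        print(nm,a,c,cv2.minAreaRect(p),p.min(0),p.max(0))
E
```

```text
cam [0.33227808 0.02351184 1.24103901]
green 3322 [503.98043347 309.27212523] ((504.1418762207031, 309.1759338378906), (54.225364685058594, 63.88436508178711), 6.115502834320068) [474. 275.] [533. 343.]
green 3163 [412.27252608 301.07492887] ((412.3841552734375, 300.95733642578125), (62.504249572753906, 51.79239273071289), 83.6598129272461) [384. 269.] [441. 333.]
orange 369 [187.14363144 323.53658537] ((187.14459228515625, 323.58245849609375), (33.739906311035156, 11.021355628967285), 81.02737426757812) [180. 307.] [195. 341.]
orange 51 [191.09803922 348.45098039] ((191.09616088867188, 348.48077392578125), (4.510671138763428, 10.590271949768066), 78.69007110595703) [186. 346.] [196. 351.]
orange 33 [183.42424242 299.15151515] ((183.42308044433594, 299.11541748046875), (3.1378581523895264, 9.41357421875), 78.69007110595703) [179. 297.] [188. 301.]
blue 742 [324.40566038 198.33018868] ((323.50531005859375, 198.32601928710938), (2.885486125946045, 267.0623474121094), 89.06591033935547) [190. 195.] [457. 201.]
brass 115 [271.62608696 191.4173913 ] ((271.5, 191.0), (12.0, 11.0), 90.0) [266. 185.] [277. 197.]
red 120 [373.825      187.29166667] ((373.60003662109375, 187.30001831054688), (11.180338859558105, 12.521980285644531), 26.56505012512207) [368. 181.] [380. 194.]
dark 136 [322.57352941 186.69117647] ((322.5, 186.5), (13.0, 11.0), 90.0) [317. 180.] [328. 193.]
```

View pics/crop.png

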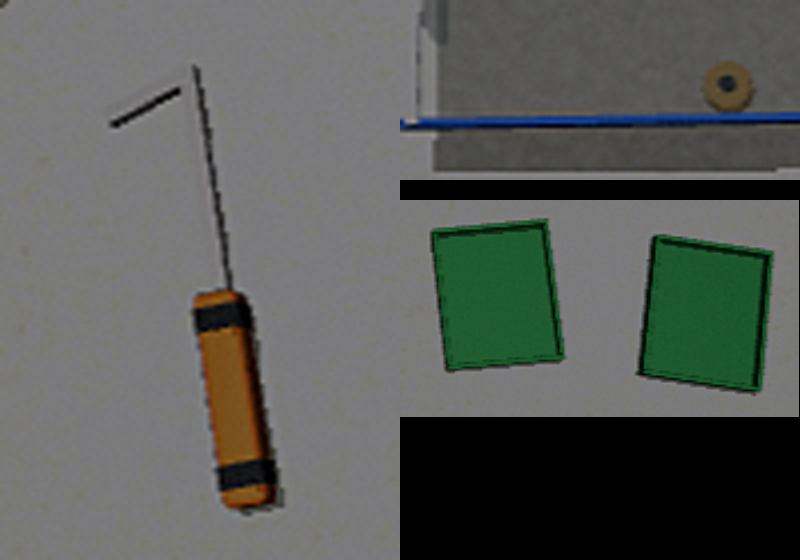

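Run:
```python
from h import *
print("handle L/R edge at z .03/.015", ray("top",[[185,297.8],[191.5,351.7],[187.1,323.5]],.03))
e=np.array([[190,197.5],[457,195.5]]);
im=cv2.imread("pics/top0.png");h=cv2.cvtColor(im,cv2.COLOR_BGR2HSV);m=(h[...,0]>100)&(h[...,0]<125)&(h[...,1]>110)
P=[]
for c in range(205,450,4):
    r=np.flatnonzero(m[192:206,c])+192
    if len(r): P.append([c,r.min(),r.max()])
P=np.array(P,float)
for z,k in((.066,1),(.063,None),(.066,2),(.06,2)):
    q=np.c_[P[:,0],P[:,1:].mean(1)] if k is None else P[:,[0,k]]+(0,0.5*(1 if k==2 else -1))
    w=ray("top",q,z);f=np.polyfit(w[:,1],w[:,0],1);print("edge",z,k,f,"yaw",-np.arctan(f[0]))
print("ends",ray("top",[[190,200],[457,196.5]],.063))
f=np.polyfit(w[:,1],w[:,0],1)
for n,c,z in(("nut",(271.6,191.2),.012),("knob",(322.5,186.6),.012),("cap",(373.8,187.3),.012),("trayR",(504.1,309.2),.02),("trayL",(412.4,301),.02)):
    print(n,ray("top",c,z)[0])
for n,rect in (("R",((504.14,309.18),(54.2,63.9),6.1)),):
    b=ray("top",cv2.boxPoints(rect),.022);print(b, np.linalg.norm(np.diff(b,axis=0),axis=1))
im=cv2.imread("pics/scene0.png");h=cv2.cvtColor(im,cv2.COLOR_BGR2HSV)
H,S,V=cv2.split(h);
def sub(m,x0,y0,x1,y1):
    k=np.zeros(m.shape,bool);k[y0:y1,x0:x1]=1;L,l=big(m&k);a,c,i=L[0];return a,c
for n,m,b,z in(("nut",(H>8)&(H<30)&(S>70),(345,285,375,310),.009),("orange",(H<25)&(S>150),(460,205,495,270),.02),("cap",((H<8)|(H>172))&(S>70),(245,260,272,280),.009),("trayR",(H>45)&(H<80)&(S>120),(175,145,255,200),.01)):
    a,c=sub(m,*b);print("scene",n,a,c,ray("scene",c,z)[0])
print(proj("wrist",telemetry.state()["tcp_pos"]))
c=calibration("wrist");print("wristcam",-np.array(c["R"]).T@c["t"])
```

```text
handle L/R edge at z .03/.015 [[0.45123425 0.29750089 0.03      ]
 [0.34807392 0.28191297 0.03      ]
 [0.40163414 0.29193649 0.03      ]]
edge 0.066 1 [-0.00185039  0.64004771] yaw 0.0018503918244766895
edge 0.063 None [-0.00192591  0.6380046 ] yaw 0.0019259107087641026
edge 0.066 2 [-0.00200159  0.63440721] yaw 0.0020015890061551595
edge 0.06 2 [-0.00200159  0.63594971] yaw 0.0020015890061552883
ends [[ 0.63858376  0.28602122  0.063     ]
 [ 0.63775506 -0.23301006  0.063     ]]
nut [0.66780898 0.13119837 0.012     ]
knob [0.67590093 0.02747383 0.012     ]
cap [ 0.6728164  -0.07674918  0.012     ]
trayR [ 0.42253518 -0.32092932  0.02      ]
trayL [ 0.44053691 -0.14451259  0.02      ]
[[ 0.36799914 -0.2587614   0.022     ]
 [ 0.49037972 -0.2792947   0.022     ]
 [ 0.47773841 -0.38313416  0.022     ]
 [ 0.35599456 -0.36067158  0.022     ]] [0.12409119 0.10460609 0.12379876]
scene nut 155 [359.50322581 300.00645161] [0.66817245 0.12942939 0.009     ]
scene orange 237 [476.72995781 230.91139241] [0.39012047 0.28886843 0.02      ]
scene cap 145 [258.66896552 270.42758621] [ 0.6740554  -0.07883312  0.009     ]
scene trayR 932 [216.84120172 174.82939914] [ 0.42191807 -0.32761728  0.01      ]
[[321.8144236  304.61281353]]
wristcam [0.13020854 0.56430074 0.38287202]
```

```bash
cat >> h.py <<'E'
def rv(th): return np.pi*np.array([-np.sin(th/2),np.cos(th/2),0])
def shot(n,f):
    c=calibration(n);im=get_image(n);cv2.imwrite("pics/"+f,im);return im,c
E
python3 - <<'E'
from h import *
import pickle
for pose in([.46,.30,.22],):
    print(arm.inverse_kinematics(pose,rv(.15)))
arm.movep([.46,.30,.22],rv(.15))
im,c=shot("wrist","w1.png");pickle.dump(c,open("w1.pkl","wb"))
print(telemetry.state()["time"],telemetry.state()["q"])
E
```

```text
[ 0.36172088  0.14097762  1.69168044  0.          1.30893459 -1.35907545]
1.5417 [ 3.63301920e-01  1.40850917e-01  1.69166192e+00  3.08657094e-04
  1.30899566e+00 -1.35838712e+00]
```

View pics/w1.png

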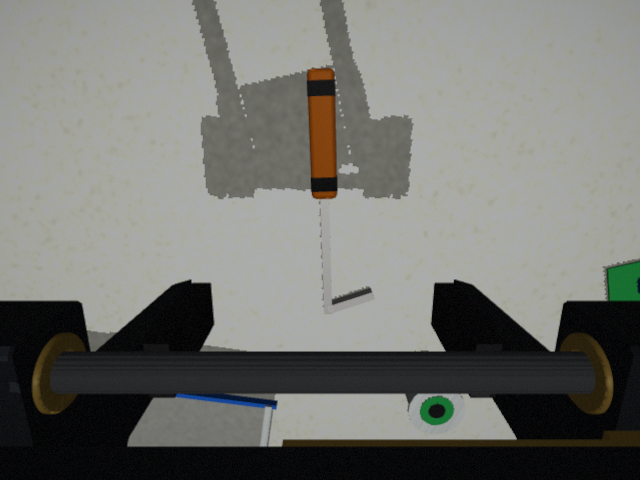

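The wrist view shows the whole hook: handle from (320,68) to (324,198), head at (328,312), toe tip at (372,293). The toe is on the +y side.

```bash
python3 - <<'E'
from h import *
import pickle
c=pickle.load(open("w1.pkl","rb"));im=cv2.imread("pics/w1.png")
h=cv2.cvtColor(im,cv2.COLOR_BGR2HSV)
m=((h[...,1]>130)&(h[...,0]<25)|(h[...,2]<60)); k=np.zeros(m.shape,bool);k[60:205,295:345]=1;m&=k
pts=[]
for r in range(75,192,3):
    cc=np.flatnonzero(m[r]);pts.append([cc.mean(),r,cc.min(),cc.max()])
pts=np.array(pts)
w=ray("w",pts[:,:2],.027,c);f=np.polyfit(w[:,0],w[:,1],1)
L=ray("w",pts[:,[2,1]],.025,c);Rr=ray("w",pts[:,[3,1]],.025,c);print("width",np.linalg.norm(L-Rr,axis=1).mean())
rows=np.flatnonzero(m.any(1));print(rows.min(),rows.max())
e=ray("w",[[320,rows.min()],[323.5,rows.max()]],.025,c);print("ends",e,np.linalg.norm(e[0]-e[1]))
print("fit yaw handle",np.arctan(f[0]))
s=ray("w",[[325,203],[328,307],[328,313],[372,293]],.012,c);print(s)
d=s[1]-s[0];print("yaw shank",np.arctan2(d[1],d[0]))
front=e[1];tot=s[2]-e[0];print("yaw tot",np.arctan2(tot[1],tot[0]),np.linalg.norm(tot))
E
python3 -c "
import cv2;i=cv2.imread('pics/w1.png')[60:325,280:390];cv2.imwrite('pics/w1c.png',cv2.resize(i,None,fx=2.2,fy=2.2,interpolation=2))"
```

```text
width 0.02076298500719492
68 198
ends [[0.35010481 0.28243834 0.025     ]
 [0.4528854  0.30086241 0.025     ]] 0.10441885191636878
fit yaw handle 0.18194430035081774
[[0.45957372 0.30329314 0.012     ]
 [0.56054254 0.32168687 0.012     ]
 [0.56687524 0.32266908 0.012     ]
 [0.53968335 0.36121872 0.012     ]]
yaw shank 0.18019633761734555
yaw tot 0.18350357368647033 0.22085500482071532
```

View pics/w1c.png

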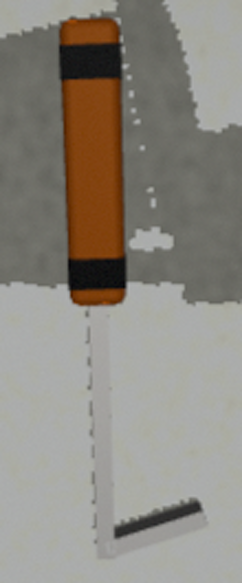

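```bash
python3 - <<'E'
from h import *
import pickle
y=.182
arm.movep([.418,.295,.12],rv(y))
arm.move_straight([.418,.295,.006],speed=.12,stop_force=15)
print(telemetry.state()["tcp_pos"],telemetry.state()["wrist_force"])
arm.command_gripper(0,45)
s=telemetry.state();print(s["opening"]*88,s["wrist_force"],s["tcp_pos"])
arm.move_straight([.418,.295,.09],speed=.15)
arm.movep([.44,.108,.09],rv(0.0))
arm.move_straight([.44,.108,.031],speed=.12)
arm.dwell(.2)
s=telemetry.state();print(s["opening"]*88,s["wrist_force"],s["tcp_pos"],s["time"])
im,c=shot("wrist","w2.png");pickle.dump(c,open("w2.pkl","wb"))
shot("top","t2.png");shot("scene","s2.png")
E
python3 - <<'E'
import cv2,numpy as np
a=cv2.imread('pics/w2.png');b=cv2.imread('pics/s2.png');c=cv2.imread('pics/t2.png')
o=np.zeros((600,800,3),np.uint8)
o[:300,:400]=cv2.resize(a,(400,300));o[:300,400:]=cv2.resize(b[180:360,280:520],(400,300));o[300:,:400]=cv2.resize(c[150:375,150:450],(400,300))
cv2.imwrite('pics/m2.png',o)
E
```

```text
[0.41876671 0.2953116  0.00677647] [-1.12556587  0.56789097 -0.22064603]
21.711673924099415 [-0.09219446 -0.18803947 -0.87445518] [0.41796669 0.29497972 0.00594957]
22.031923699911786 [-0.31350232  0.22724434 -1.48321104] [0.44077507 0.10812844 0.03184488] 6.4833
```

View pics/m2.png

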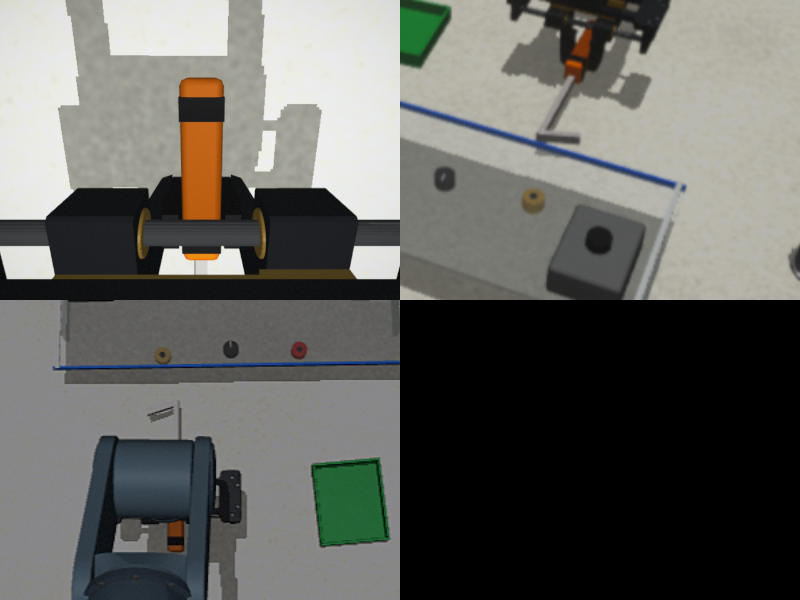

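The hook is held straight, at 22 mm opening. The top view has the head tip at about (283,226). I'll check that against the expected position, then go in and lower.

Run:
```python
from h import *
p=ray("top",[[283.5,225.7]],.038)[0];q=ray("scene",[[280+(537-400)*.6,180+137*.6]],.032)[0]
print("head top",p,"scene",q,"expected .593 .108")
if abs(p[0]-.593)<.008 and abs(p[1]-.108)<.006:
    st=arm.move_straight([.552,.107,.031],speed=.12,stop_force=8);print(st)
    shot("scene","s3.png");shot("top","t3.png")
    print(telemetry.state()["tcp_pos"],telemetry.state()["wrist_force"])
    a=cv2.imread('pics/s3.png');c=cv2.imread('pics/t3.png')
    o=np.zeros((450,800,3),np.uint8);o[:,:400]=cv2.resize(a[230:365,300:420],(400,450));o[:,400:]=cv2.resize(c[150:260,230:330],(400,450));cv2.imwrite('pics/m3.png',o)
```

```text
head top [0.59007931 0.10522386 0.038     ] scene [0.59286651 0.10558212 0.032     ] expected .593 .108
False
[0.55122164 0.10708231 0.03086518] [-0.64992888 -0.12101013 -1.92857257]
```

View pics/m3.png

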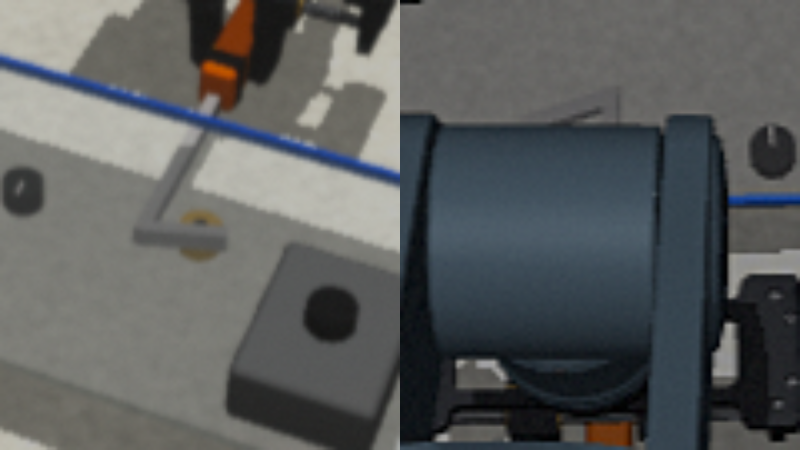

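The scene view shows the toe raised above the nut, with the nut at crop (200,235) between shank and toe. Next: lower, check, then pull out.

Run:
```python
from h import *
print(arm.move_straight([.552,.107,.0065],speed=.06,stop_force=8))
arm.dwell(.1)
s=telemetry.state();print(s["tcp_pos"],s["wrist_force"],s["time"])
shot("scene","s4.png")
a=cv2.imread('pics/s4.png');cv2.imwrite('pics/m4.png',cv2.resize(a[230:365,300:420],(480,540)))
```

```text
True
[0.55117107 0.10698617 0.00585456] [-0.97269778  0.04257089  4.82763317] 8.3583
```

View pics/m4.png

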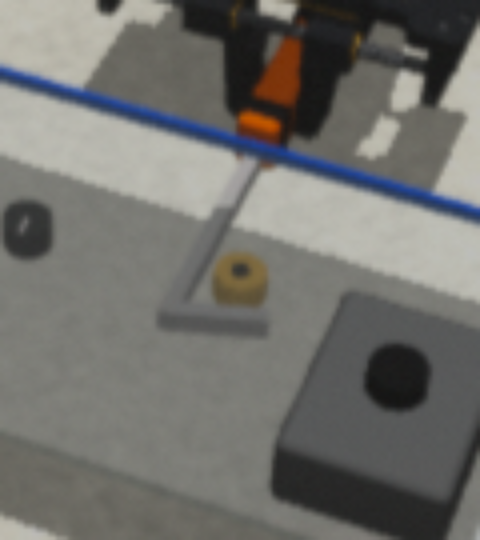

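The hook is down on the bench with the nut nested in the crook. Now I'll draw it out.

Run:
```python
from h import *
arm.move_straight([.40,.107,.0065],speed=.06)
arm.dwell(.2)
s=telemetry.state();print(s["tcp_pos"],s["wrist_force"],s["time"])
shot("scene","s5.png");shot("top","t5.png")
a=cv2.imread('pics/s5.png');b=cv2.imread('pics/t5.png')
o=np.zeros((500,800,3),np.uint8);o[:,:400]=cv2.resize(a[150:350,280:440],(400,500));o[:,400:]=cv2.resize(b[160:360,210:370],(400,500));cv2.imwrite('pics/m5.png',o)
```

```text
[0.40008183 0.10700398 0.00651182] [ 0.17212222 -0.83634885 -1.47281787] 11.2667
```

View pics/m5.png

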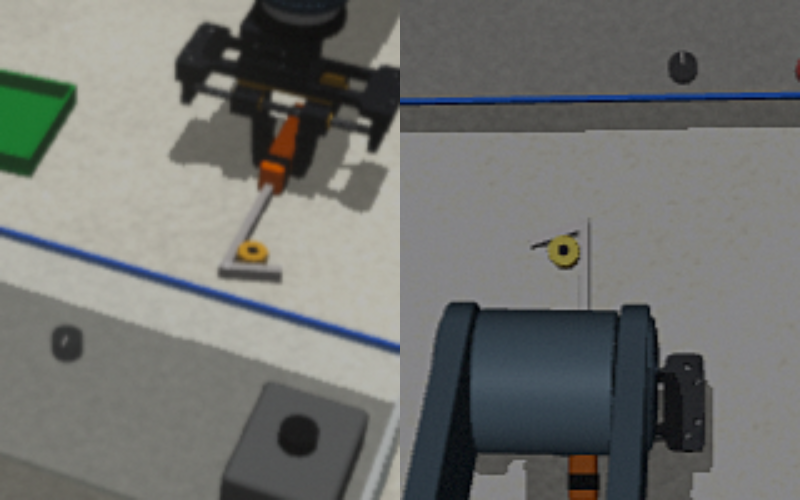

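The nut is out in the open, nested in the crook: top crop (564,250), well in front of the edge. I'll disengage the hook and lay it back at its original spot.

Run:
```python
from h import *
import pickle
arm.move_straight([.412,.107,.0075],speed=.06)
arm.move_straight([.412,.105,.09],speed=.15)
arm.movep([.418,.295,.09],rv(.182))
arm.move_straight([.418,.295,.025],speed=.15)
print(arm.move_straight([.418,.295,.0058],speed=.05,stop_force=6))
arm.dwell(.2)
s=telemetry.state();print(s["tcp_pos"],s["wrist_force"])
arm.command_gripper(.6)
arm.move_straight([.418,.295,.12],speed=.15)
arm.command_gripper(1.0)
arm.movep([.56,.13,.2],rv(0))
im,c=shot("wrist","w6.png");pickle.dump(c,open("w6.pkl","wb"))
arm.movep([.40,.0,.25],rv(0))
shot("top","t6.png");shot("scene","s6.png")
print(telemetry.state()["time"])
a=cv2.imread('pics/w6.png');b=cv2.imread('pics/t6.png');d=cv2.imread('pics/s6.png')
o=np.zeros((600,800,3),np.uint8);o[:300,:400]=cv2.resize(a,(400,300));o[:300,400:]=cv2.resize(b[160:370,130:410],(400,300));o[300:,:400]=cv2.resize(d[130:360,260:540],(400,300));cv2.imwrite('pics/m6.png',o)
```

```text
True
[0.41808032 0.29501895 0.00580555] [-0.96400103 -0.06920353  4.59502635]
18.5583
```

View pics/m6.png

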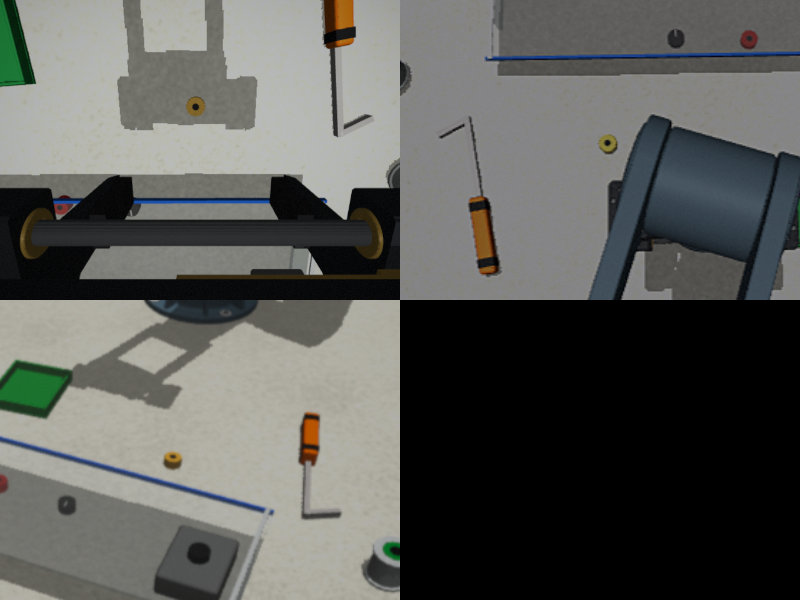

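The hook lies flat and released. The nut stands free in three views (wrist about (313,170)).

Run:
```python
from h import *
import pickle
c=pickle.load(open("w6.pkl","rb"))
res=[]
for n,f,b,cal in(("wrist","w6.png",(285,145,345,195),c),("top","t6.png",(255,240,295,280),None),("scene","s6.png",(360,235,400,270),None)):
    im=cv2.imread("pics/"+f);H,S,V=cv2.split(cv2.cvtColor(im,cv2.COLOR_BGR2HSV))
    k=np.zeros(H.shape,bool);k[b[1]:b[3],b[0]:b[2]]=1
    L,l=big((H>8)&(H<32)&(S>90)&k);a,ce,i=L[0];p=ray(n,ce,.012,cal)[0];res.append(p);print(n,a,ce,p,"hook check")
d=np.array(calibration("top")["t"])
for n in("knob","cap"):
    pass
im=cv2.imread("pics/t6.png");H,S,V=cv2.split(cv2.cvtColor(im,cv2.COLOR_BGR2HSV));k=np.zeros(H.shape,bool);k[175:199,310:390]=1
print("cap",big((((H<8)|(H>172))&(S>60))&k)[0][0],"knob",big((V<75)&k)[0][0])
```

```text
wrist 666 [312.77327327 169.82732733] [0.52685052 0.12322401 0.012     ] hook check
top 121 [275.32231405 260.15702479] [0.52573086 0.12332761 0.012     ] hook check
scene 127 [380.36220472 252.15748031] [0.52864056 0.12247781 0.012     ] hook check
cap (np.int32(118), array([373.83050847, 187.30508475]), 1) knob (np.int32(128), array([322.765625 , 186.8515625]), 1)
```

Run:
```python
from h import *
arm.movep([.5265,.123,.12],rv(0))
arm.move_straight([.5265,.123,.03],speed=.15)
print(arm.move_straight([.5265,.123,.003],speed=.05,stop_force=8))
z0=telemetry.state()["tcp_pos"][2]
arm.command_gripper(0,25)
s=telemetry.state();print(s["opening"]*88,s["tcp_pos"],s["wrist_force"],z0)
arm.move_straight([.5265,.123,.12],speed=.15)
arm.movep([.423,-.321,.12],rv(-1.74))
s=telemetry.state();print(s["opening"]*88,s["tcp_pos"],s["q"],s["time"])
arm.dwell(.2)
shot("scene","s7.png");shot("top","t7.png")
a=cv2.imread('pics/s7.png');b=cv2.imread('pics/t7.png')
o=np.zeros((500,800,3),np.uint8);o[:,:400]=cv2.resize(a[60:260,140:300],(400,500));o[:,400:]=cv2.resize(b[220:420,420:580],(400,500));cv2.imwrite('pics/m7.png',o)
```

```text
False
23.439817527783852 [0.5264913  0.12300505 0.00299566] [-1.01674065  0.78061114  0.49478794] 0.0028084543214644056
22.600566602306884 [ 0.42341182 -0.32013391  0.1198303 ] [-8.71324307e-01  2.24898703e-01  1.81594842e+00  2.90091857e-04
  1.10118604e+00 -7.03992052e-01] 24.4833
```

View pics/m7.png

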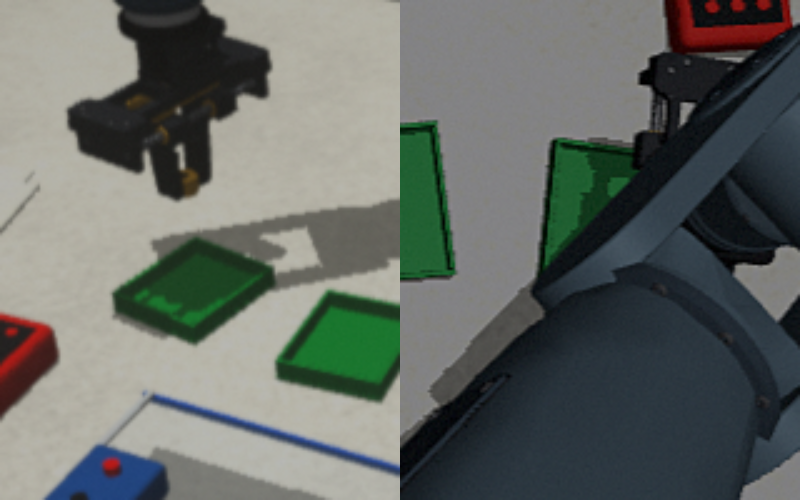

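The nut is held at the fingertips (scene crop (188,180)) above the right-hand tray. Lowering it now.

Run:
```python
from h import *
arm.move_straight([.423,-.321,.035],speed=.12)
print(arm.move_straight([.423,-.321,.0078],speed=.04,stop_force=6))
arm.dwell(.3)
s=telemetry.state();print(s["opening"]*88,s["tcp_pos"],s["wrist_force"])
arm.command_gripper(.46)
arm.dwell(.1)
arm.move_straight([.423,-.321,.15],speed=.12)
arm.movep([.40,.0,.3],rv(0))
arm.dwell(.3)
shot("scene","s8.png");shot("top","t8.png")
print(telemetry.state()["time"],telemetry.state()["wrist_force"])
b=cv2.imread('pics/t8.png');H,S,V=cv2.split(cv2.cvtColor(b,cv2.COLOR_BGR2HSV));k=np.zeros(H.shape,bool);k[270:350,470:540]=1
for a,c,i in big((H>8)&(H<32)&(S>70)&k)[0][:2]: print("nut",a,c,ray("top",c,.018)[0])
k=np.zeros(H.shape,bool);k[175:199,310:390]=1
print("cap",big((((H<8)|(H>172))&(S>60))&k)[0][0],"knob",big((V<75)&k)[0][0])
a=cv2.imread('pics/s8.png')
o=np.zeros((500,800,3),np.uint8);o[:,:400]=cv2.resize(a[130:330,160:520],(400,500));o[:,400:]=cv2.resize(b[160:360,130:550],(400,500));cv2.imwrite('pics/m8.png',o)
```

```text
True
23.02201239708147 [ 0.42249107 -0.3204124   0.0069634 ] [-0.81309904  0.1283484   5.31682618]
30.2917 [ 0.12132104  0.0643449  -0.6963854 ]
nut 134 [502.35074627 310.08955224] [ 0.42100727 -0.31800108  0.018     ]
cap (np.int32(118), array([373.81355932, 187.22881356]), 1) knob (np.int32(129), array([322.72093023, 186.87596899]), 1)
```

View pics/m8.png

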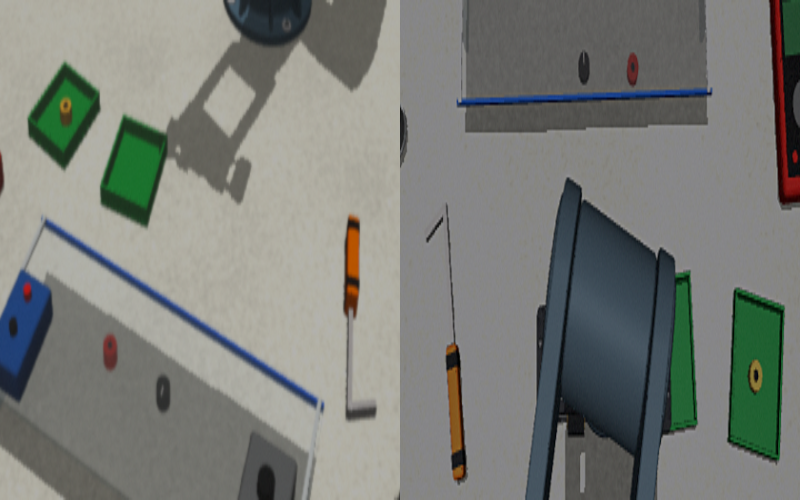

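The nut stands in the middle of the right-hand tray. The hook lies flat, and the knob and cap have not moved. Handing in.

```bash
python3 -c "
from rig import ticket
print(ticket.sign_off())"
```

```text
the job is handed in; nothing more can be done
None
```

The job is done and handed in at about 30 s of the 64 s allowed; the sign-off reported no verdict. I lowered the hook around the nut under the shelf, drew the nut about 110 mm in front of the edge, and laid the hook back at its original spot. I then gripped the nut, lowered it to the floor of the right-hand tray, and released it.

**Last checks:**
- **Nut:** it stands at about (0.421, -0.318), roughly 4 mm from the tray centre I measured.
- **Hook:** it lies flat and released on the bench; I judged this by eye in the scene and top views, without measuring its tilt.
- **Knob and cap:** they are within 0.3 px of their starting positions in the top view.
- **Arm:** it is clear of everything.

**Disagreements:** before entering the shelf, the hook's head measured up to 3 mm from where I expected it. The two cameras also differed by up to about 7 mm on the tray's centre. Both were within tolerance, and no check failed.

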